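# Push home a guarded reset plunger with a screwdriver regripped in a sloping stand

### The arm

A 6-joint arm with a two-finger parallel gripper is mounted at the origin on a cart in front of the work surface, level with it; the furniture and walls round the work are solid. World frame = base frame: x ahead of the robot, y to its left, z up, the work surface at z = 0. Lengths are in m, angles in rad, forces in N, time in s.
With the tool pointing down it reaches from about 0.25 to 0.775 m from the base axis. Payload 4 kg.
Tool frame: the origin (TCP) lies at the very end of the fingers, on their centre line; the grasp point (between the pads) lies r.pinch_z behind it (r.pinch_z is the distance from the TCP to the grasp point, in m); y points along the fingers, z is the direction in which the jaws open and shut, and the axes are right-handed (so a half turn about y gives the same grasp; the last joint's range is limited). The gripper opens to 85 mm and grips with 20 to 120 N. Pads are 22 mm wide; open, the fingers measure 114 mm over their backs; the gripper's body (76 mm by 85 mm) begins 54 mm behind the grasp point. The pads swing forward as they close: fully open they stand 13 mm farther back than shut.
Start: joints at [-1.206, 0.087, 1.371, -0, 1.684, -0.103], TCP at [0.248, -0.491, 0.231] pointing down, gripper open.
Joint ranges: [-3.1, 3.1], [-0.76, 2.03], [0.27, 2.55], [-1.08, 4.22], [0.17, 2.65], [-2.57, 2.57]. Speed limits (rad/s): [2.79, 2.79, 3.14, 3.14, 3.14, 3.14].

### API

Orientations are given as [roll, pitch, yaw] about the fixed x, y, z axes, in that order (R = Rz(yaw) Ry(pitch) Rx(roll)).
In Python, from cell import r gives the robot as it stands.
- The arm moves only by the tool apply_moves, never from a script. Its argument "series" is a list of rows, each a list of 7 numbers: the shift along the world's x, y, z in mm, then the turn, a rotation vector about the world's x, y, z in rad, then the opening, from 0 (shut) to 1 (fully open). In form: [[dx, dy, dz, wx, wy, wz, grip], ...]. A call has 1 to 10 rows; each row shifts and turns the pose as measured when the row begins; what a row does not reach is not made up. A row lasts 1/10 s, in which the tool goes at most 50 mm and 8.59 degrees, less where a joint would pass 70% of its speed; a pose out of reach is approached as far as the arm can. A call is refused whole if a number of a shift passes 50 or a number of a turn 0.15, either way. A call with a gripper value outside its range is refused whole. The fingers move at their own pace and stop on an object; "grip_force" is the grip in N (left out, the last holds). Time passes only in rows, so rows that do not move let the fingers close. It gives the time, the measured TCP pose, the force and the opening at its end, in the units of the state.
- r.sense(): the state, without advancing time (a new reading comes with each control period).
- r.get_image(name): name is "scene" or "top" or "wrist"; returns a dict with "color" (384x512x3 uint8, red, green, blue), "range_z" (384x512 float32, m along the optical axis (not along the pixel's ray), 0 where there is no reading), "camera_matrix" (3x3 intrinsics, pixels), "R" (3x3) and "t" (3): a world point X has camera coordinates R X + t; the wrist camera has in their place "T_tool_cam" (4x4, takes a point from camera to tool coordinates, whose origin is the TCP and whose axes are the tool frame's). Camera axes: x right, y down, z forward; pixel columns grow to the right and rows downward; lengths in m; the calibration is good to about 2 mm. A picture is of the moment at which its call begins: read the wrist's pose just before it.
- r.finish_job(): hands the job in, once; it reports no verdict.
The state is a dict: "time": time; "joints": joint angles; "qvel": joint speeds; "joint_efforts": joint torques, N m; "ee_pos": TCP position; "tcp_rot": TCP orientation; "contact_force": force on the tool from outside, world axes, zero at the start; "torque": the same for the moment, N m; "gripper_width": finger opening in m.
Only numpy, scipy, OpenCV 4.12 (cv2) and the standard library are available. Lean on these libraries where they do the work, as an engineer would, in place of code of your own. Each camera call takes 0.05 s, during which the arm holds its last target. There are 200 camera calls.

### The job

The control unit has tripped: its red reset plunger sits at the bottom of the sloping steel guard tube, where no finger may go. Lay the green screwdriver that is nearest to the sloping blue tool stand (not the one at the far left end of the table) in that stand, tip down at the toe plate, and let go; take it again at an angle that lets its tip into the tube clear of the unit's overhanging head, push the plunger fully home with the tip, then lay it back in the stand the same way and let go. Leave the cream bottle and the two loose black caps beside the stand and the glue tin where they are.

Things in the scene. Friction and masses are not known exactly. Their poses are not given: they have to be found in the camera images.
- driver_handle (a point): Centre of the green screwdriver handle (loose, 90 g): nearly a box, 28 mm wide (x), 26 mm high (z), 100 mm long (y). A 6 mm steel shaft, 96 mm long, leaves it on the centre line. +y points from the tip to the butt: butt 50 mm from here along +y, tip 146 mm along -y. z is up as it lies on the table. It balances near this point.
- driver_tip (a point): Tip of the screwdriver, on its centre line; same axes as driver_handle.
- stand_seat (a point): Where the screwdriver's tip rests in the stand, touching the toe plate, 50 mm above the table. Axes as those of the screwdriver lying in the stand: +y up along the groove, 35 degrees above level, z square to the groove and up, x level. The shaft lies in a black V block 14 to 36 mm from the seat, whose top is 12 mm above the centre line.
- tool_stand: Fixed blue tool stand, base 190 x 90 mm, origin under its middle. The handle's lower end lies between two black cheeks 98 to 122 mm up the groove from the seat (32 mm apart, flared, tops 11 mm above the centre line, 52 mm wide outside). Beyond them, up to 165 mm, a 20 mm wide rail carries its underside, its sides free; a 36 mm wide spine runs 19 mm under the centre line.
- guard_mouth (a point): Centre of the mouth of the round steel guard tube; +z points out of it along its axis, which rises 55 degrees above level to the front of the unit; y level. Bore 24 mm, outside 36 mm. The red plunger's face (21 mm disc) is 26 mm below the mouth when out, 36 mm when home.
- control_unit: Fixed grey control unit, 165 x 122 x 255 mm, origin under its middle, -x its front. A sloping front carries the guard tube; above and behind it a 110 mm wide head overhangs, its front 25 mm behind the tube's mouth (measured level), from 85 to 165 mm above the mouth.
- reset_plunger (a joint): Travel of the red reset plunger into the tube in m: 0 out, 0.010 home against its stop. It moves against a steady friction of about 6 N, has no spring and stays where it is left; it starts 0 to 3 mm in.
- bottle_front: Cream soap bottle with black cap, 50 x 87 x 202 mm, loose, bystander; origin under its middle.
- cap_loose0: Loose black bottle cap, 37 mm across, 32 mm high, bystander; origin under its middle.
- cap_loose1: Another loose black bottle cap, 37 mm across, 33 mm high, bystander; origin under its middle.
- glue_can: Yellow and red glue tin, 69 mm across, 76 mm high, loose, bystander; origin under its middle.

How it is judged:
By the outcome, as a careful person would: the job done as asked, in the order asked, and still so for the second after the job is handed in, with the robot touching nothing.
It also fails if it takes over 59 s, if anything falls off the work surface, if the arm or the gripper's body presses on something with over 40 N, if the wrist force passes 120 N, or if a joint passes its speed limit or range.

## Working session

There is one attempt and no reset: what is moved stays moved. The work goes in short steps, Python scripts to look and compute and a tool call to move; the robot and the scene stay as the last step left them, time stands still between calls to the robot, and variables do not carry over. Pictures are saved under pics/ and viewed, about 8 in all and at most 12, crops included, and the job is handed in when it is done.

Besides the shell and the picture viewer there is one more tool, called after "Call:" by a JSON object that holds its "method" and its "body", one argument or row to a line. apply_moves: Moves the arm, as the interface text tells. Its arguments: {"type":"object","properties":{"series":{"type":"array","items":{"type":"array","items":{"type":"number"}}},"grip_force":{"type":"number"}},"required":["series"]}

```bash
ls; mkdir -p pics; python3 - <<'E'
from cell import r
import cv2,numpy as np
print(r.sense(), r.pinch_z)
a=[]
for n in("scene","top"):
    d=r.get_image(n); np.savez(f"{n}0.npz",**d)
    cv2.imwrite(f"pics/{n}0.png",cv2.resize(d["color"][:,:,::-1],(800,600),interpolation=cv2.INTER_CUBIC))
    print(n,d["camera_matrix"].tolist(),(-d["R"].T@d["t"]).tolist(),d["R"].tolist())
E
```

```text
pics
{'time': 0.0, 'joints': array([-1.20607902e+00,  8.79875048e-02,  1.37223552e+00,  2.23582167e-05,
        1.68355387e+00, -1.03081863e-01]), 'qvel': array([-0.00083485,  0.00241269,  0.00051011, -0.00082788, -0.00043738,
        0.00060709]), 'joint_efforts': array([-1.25099114e-04, -3.51869702e+01, -3.13269532e+01, -1.01235294e-04,
        1.09269982e-02,  8.41475689e-07]), 'ee_pos': array([ 0.24785005, -0.49046162,  0.23013083]), 'tcp_rot': array([-1.57296668e+00,  2.46859935e-04, -2.67379126e+00]), 'contact_force': array([ 0.39900999, -0.10495118, -0.22173949]), 'torque': array([ 0.0668117 ,  0.02253732, -0.01990876]), 'gripper_width': 0.08564668779923819} 0.0187
scene [[348.28652187471687, 0.0, 255.53028983214827], [0.0, 348.28652187471687, 194.5049340909553], [0.0, 0.0, 1.0]] [-0.05242866711834963, 0.7372686243666883, 0.698927517070601] [[-0.7479121138617784, -0.663796649804433, 0.0012155851338196992], [-0.36670851725857406, 0.411649516777949, -0.8343078201158726], [0.5533103408656165, -0.6244346907762992, -0.5512975454745678]]
top [[377.85575164591694, 0.0, 253.76105592146078], [0.0, 377.85575164591694, 194.26816383135568], [0.0, 0.0, 1.0]] [0.38031764273501334, -0.007385977532661783, 1.2258495455706986] [[-0.029379823335160506, -0.9982437170746953, -0.051442271544814594], [-0.9869669834919045, 0.03711713108414489, -0.15658381805593155], [0.15821820210609588, 0.04617141865892891, -0.9863240849849184]]
```

View pics/scene0.png

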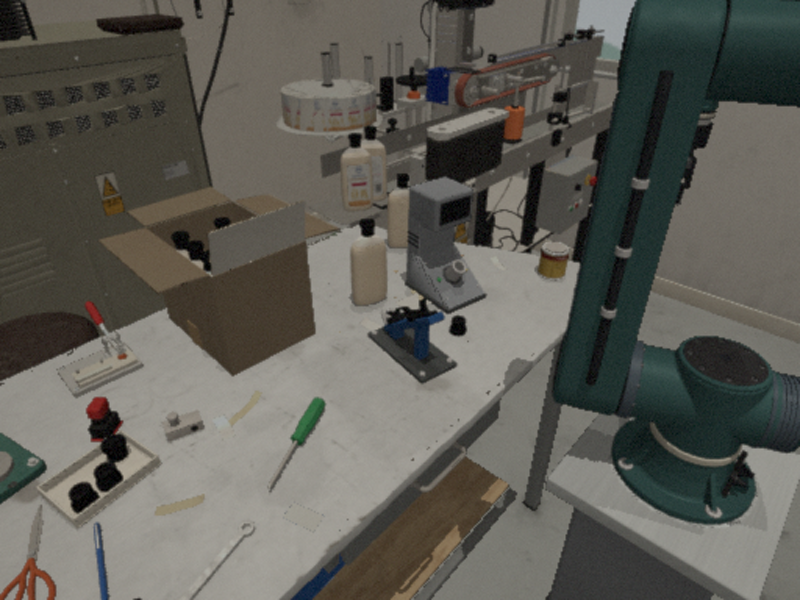

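View pics/top0.png

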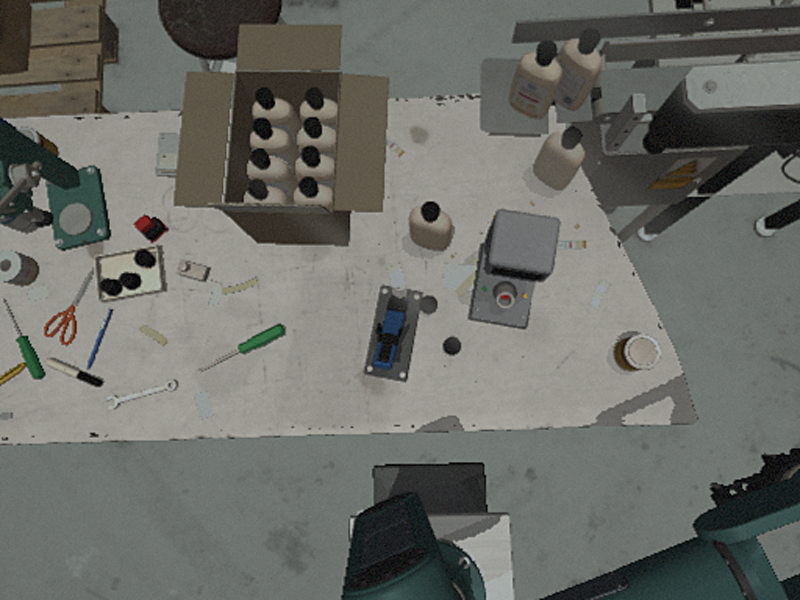

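The scene view shows the green driver at (298,435), the stand at (412,340), the unit at (445,245) and the bottle at (368,265). In the top view the driver handle is at (262,338) with its tip at (202,370), the stand at (393,333), the tube at (505,296) and the caps at (429,303) and (452,345).

```bash
cat > h.py <<'E'
import numpy as np,cv2
def load(n): return dict(np.load(n))
def cloud(d):
    K=d["camera_matrix"];z=d["range_z"];v,u=np.mgrid[:z.shape[0],:z.shape[1]]
    c=np.stack([(u-K[0,2])/K[0,0]*z,(v-K[1,2])/K[1,1]*z,z],-1)
    if "R" in d: return (c-d["t"])@d["R"]   # world
    T=d["T_tool_cam"]; return c@T[:3,:3].T+T[:3,3]
def ray(d,u,v,zp):
    K=d["camera_matrix"];w=d["R"].T@np.array([(u-K[0,2])/K[0,0],(v-K[1,2])/K[1,1],1]);o=-d["R"].T@d["t"]
    return o+w*(zp-o[2])/w[2]
E
python3 - <<'E'
from h import *
np.set_printoptions(precision=4,suppress=True)
t=load("top0.npz");s=load("scene0.npz")
hsv=cv2.cvtColor(t["color"],cv2.COLOR_RGB2HSV)
P=cloud(t)
def rep(name,m,x0,x1,y0,y1):
    k=np.zeros_like(m);k[y0:y1,x0:x1]=m[y0:y1,x0:x1]
    q=P[k>0];print(name,len(q),q.min(0),q.max(0),np.median(q,0));return k
g=cv2.inRange(hsv,(45,90,40),(85,255,255))
k=rep("green",g,150,190,200,230)
vu=np.argwhere(k);W=np.array([ray(t,u,v,.013) for v,u in vu]);c=W.mean(0);U,S,V=np.linalg.svd(W-c);print(c,V[0],np.ptp((W-c)@V[0]),((W-c)@V[0]).min(),((W-c)@V[0]).max())
print("tip",ray(t,202*.64,370*.64,.005))
for n,(x,y) in dict(cap0=(429,303),cap1=(452,345),tin=(638,352),bottle=(431,212)).items():print(n,P[int(y*.64),int(x*.64)])
b=cv2.inRange(hsv,(100,100,30),(125,255,255));rep("blue",b,230,275,175,250)
# stand base corners: dark plate
for c in[(384,286),(421,293),(407,381),(365,375)]:print("base",ray(t,c[0]*.64,c[1]*.64,.008))
for c in[(489,213),(558,219),(554,279),(487,270),(528,327),(469,318)]:print("unit",P[int(c[1]*.64),int(c[0]*.64)],ray(t,c[0]*.64,c[1]*.64,.255))
a=t["color"][170:250,225:365,::-1];a=cv2.resize(a,None,fx=5,fy=5,interpolation=cv2.INTER_CUBIC)
cv2.imwrite("pics/tc.png",a)
a=s["color"][110:250,225:325,::-1];cv2.imwrite("pics/sc.png",cv2.resize(a,None,fx=4.2,fy=4.2,interpolation=cv2.INTER_CUBIC))
E
```

```text
green 214 [ 0.3803 -0.0074 -0.0002] [0.5402 0.3783 1.2258] [0.5121 0.3297 0.0235]
[0.5129 0.3332 0.013 ] [-0.4201  0.9075  0.    ] 0.10005219811408358 -0.04820671182481027 0.05184548628927331
tip [0.4506 0.4617 0.005 ]
cap0 [ 0.574  -0.0164  0.0291]
cap1 [ 0.4856 -0.0603  0.0312]
tin [ 0.4546 -0.4111  0.0765]
bottle [ 0.7107 -0.0241  0.2022]
blue 294 [0.4347 0.0345 0.0108] [0.5565 0.0905 0.1336] [0.5122 0.061  0.0845]
base [0.614  0.0748 0.008 ]
base [ 0.5961 -0.0023  0.008 ]
base [0.4144 0.0328 0.008 ]
base [0.4293 0.1189 0.008 ]
unit [ 0.7665 -0.1506  0.0011] [ 0.6854 -0.1234  0.255 ]
unit [ 0.6709 -0.2382  0.2525] [ 0.6697 -0.2379  0.255 ]
unit [ 0.6188 -0.2797 -0.0021] [ 0.5674 -0.224   0.255 ]
unit [ 0.6    -0.1185  0.2051] [ 0.587  -0.1147  0.255 ]
unit [ 0.5186 -0.2178  0.0002] [ 0.4891 -0.1763  0.255 ]
unit [ 0.5411 -0.099   0.0108] [ 0.5074 -0.0809  0.255 ]
```

View pics/tc.png

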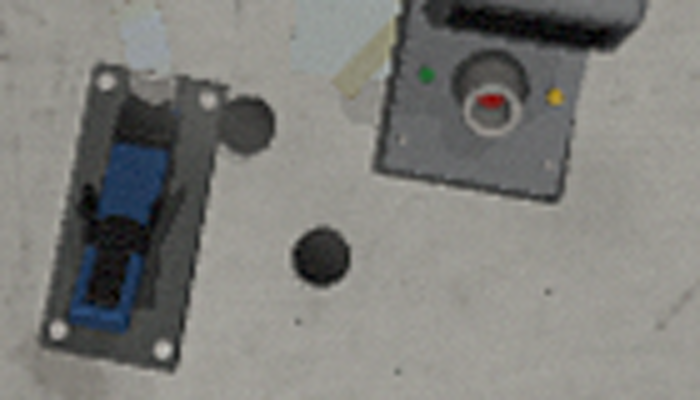

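View pics/sc.png

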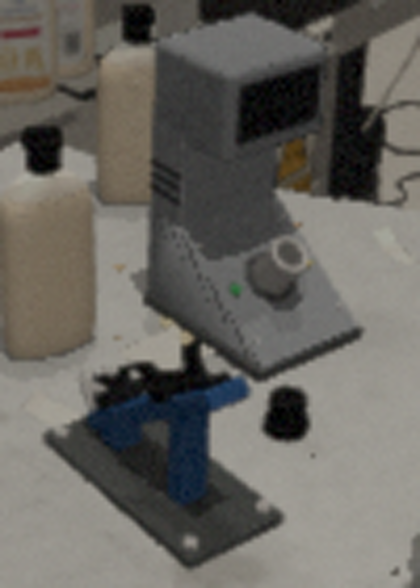

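The crops show the stand rising toward the robot, with its V block and toe at the far end and the rail at the near end. The tube mouth ring is at (492,108) in the top crop and (291,255) in the scene crop. Next I triangulate these and get the stand's depth profile.

```bash
cat >> h.py <<'E'
def tri(obs):
    A=np.zeros((3,3));b=np.zeros(3)
    for d,u,v in obs:
        K=d["camera_matrix"];w=d["R"].T@np.array([(u-K[0,2])/K[0,0],(v-K[1,2])/K[1,1],1]);w/=np.linalg.norm(w);o=-d["R"].T@d["t"]
        M=np.eye(3)-np.outer(w,w);A+=M;b+=M@o
    X=np.linalg.solve(A,b)
    return X
def proj(d,X):
    c=d["camera_matrix"]@(d["R"]@X+d["t"]);return c[:2]/c[2]
E
python3 - <<'E'
from h import *
np.set_printoptions(precision=4,suppress=True)
t=load("top0.npz");s=load("scene0.npz")
tp=lambda x,y:(t,225+x/5-.4,170+y/5-.4)
sp=lambda x,y:(s,225+x/4.2-.38,110+y/4.2-.38)
m=tri([tp(492,109),sp(291,255)]);print("mouth",m,proj(t,m),tp(492,109)[1:],proj(s,m),sp(291,255)[1:])
for n,c in dict(fl=(378,170),fr=(560,203)).items(): print(n,ray(*tp(*c),.0),ray(*tp(*c),.008))
for n,c in dict(screw_a=(107,80),b=(209,99),c=(163,349),d=(58,330)).items(): print(n,ray(*tp(*c),.008))
P=cloud(t);
# stand profile along axis
c0=np.array([.513,.056]);a=np.array([.183,-.0396]);a/=np.linalg.norm(a);n=np.array([-a[1],a[0]])
Q=P[165:255,220:285].reshape(-1,3);u=(Q[:,:2]-c0)@a;w=(Q[:,:2]-c0)@n
for lo in np.arange(-.1,.1,.01):
    k=(u>lo)&(u<lo+.01)&(abs(w)<.06)
    o=np.argsort(w[k]);print("%.3f"%lo,' '.join("%d:%d"%(1e3*x,1e3*y) for x,y in zip(w[k][o],Q[k][o,2])))
E
```

```text
mouth [ 0.564  -0.1644  0.0864] [323.0087 191.4123] (323.0, 191.4) [293.893  170.3326] (293.9057142857143, 170.33428571428573)
fl [ 0.5405 -0.1004  0.    ] [ 0.5395 -0.0998  0.008 ]
fr [ 0.5148 -0.2163  0.    ] [ 0.5139 -0.2149  0.008 ]
screw_a [0.6054 0.0743 0.008 ]
b [0.5902 0.0078 0.008 ]
c [0.4288 0.0429 0.008 ]
d [0.4431 0.1102 0.008 ]
-0.100 -59:2 -58:0 -58:1 -56:2 -55:3 -54:-2 -53:1 -52:0 -51:2 -51:2 -49:1 -48:-1 -47:-2 -46:0 -45:0 -44:-1 -42:0 -42:-1 -41:2 -39:-2 -39:0 -38:6 -36:4 -36:2 -35:6 -35:7 -32:0 -32:4 -32:12 -29:2 -29:10 -28:-2 -25:0 -25:8 -23:1 -22:11 -22:0 -20:0 -19:0 -19:6 -18:9 -16:0 -16:1 -15:0 -15:7 -13:0 -12:10 -12:-5 -10:1 -9:1 -9:8 -6:0 -6:10 -6:-1 -3:0 -3:0 -2:1 0:-3 0:3 0:9 0:0 3:-1 3:11 3:1 6:0 6:14 7:-3 9:1 9:3 10:9 12:0 13:8 13:0 16:-2 16:1 16:11 17:2 19:-1 20:10 22:0 23:7 23:0 26:11 26:-3 26:1 29:11 29:-2 30:-3 32:2 33:7 33:1 35:3 36:1 36:10 36:1 39:0 39:8 40:0 42:2 42:11 43:-1 46:9 46:-4 46:-1 49:-1 50:-2 50:-1 52:0 53:-1 53:-1 53:2 55:1 57:-4 57:-2 59:0 59:1
-0.090 -59:-2 -57:6 -57:3 -56:0 -54:0 -53:0 -53:0 -52:0 -50:0 -50:0 -49:-1 -47:1 -47:3 -46:0 
[... 12352 characters left out ...]
4 10:52 11:52 11:56 14:47 14:51 14:55 17:49 17:55 17:55 22:7 23:11 24:9 26:8 26:11 27:6 27:11 30:7 30:12 31:10 32:16 33:12 33:17 35:16 36:14 36:16 39:19 40:15 42:11 42:16 43:12 46:12 46:13 47:11 50:0 50:1 51:0 53:-1 54:-1 55:-2 55:2 57:2 58:-1
0.090 -57:-1 -57:0 -56:0 -54:-3 -53:-2 -50:0 -50:0 -48:7 -47:3 -47:-1 -45:1 -44:-2 -43:-1 -41:2 -40:0 -38:11 -37:9 -36:1 -35:10 -34:11 -33:-1 -31:10 -31:10 -30:-3 -28:8 -27:0 -24:10 -24:13 -21:6 -21:11 -20:0 -18:7 -18:12 -16:4 -15:11 -14:7 -13:1 -11:6 -11:12 -10:1 -8:7 -7:11 0:2 3:4 6:0 20:0 23:1 24:9 24:14 26:-1 28:10 30:-1 31:8 32:10 34:10 35:12 36:2 38:9 38:11 40:-1 41:5 41:10 43:0 44:10 45:10 46:0 49:4 49:2 52:0 52:1 53:2 56:1 56:-1 59:-4 59:0 59:4
```

Stand seat ≈ (0.591, 0.043, 0.050), azimuth about −12.4°, and the high end faces the robot. Tube mouth ≈ (0.564, −0.164, 0.086), with about the same azimuth. I'll move toward the driver and take a wrist look on the way.

Call:
{"method": "apply_moves", "body": {
  "series": [
    [12,45,6,0,0,0.08,1],
    [12,45,6,0,0,0.08,1],
    [12,45,6,0,0,0.08,1],
    [12,45,6,0,0,0.08,1],
    [12,45,6,0,0,0.08,1],
    [12,45,6,0,0,0.08,1],
    [12,45,6,0,0,0.08,1],
    [12,45,6,0,0,0.08,1],
    [12,45,6,0,0,0.08,1],
    [0,0,0,0,0,0,1]
  ]
}}

```text
time: 1.1
ee_pos: [0.3538, -0.0685, 0.2774]
tcp_rot: [-1.584, 0.006, -1.926]
contact_force: [-0.5, -0.6, -0.8]
gripper_width: 0.0852
```

```bash
cat >> h.py <<'E'
def wrist(name):
    from cell import r
    from scipy.spatial.transform import Rotation as Ro
    s=r.sense();d=dict(r.get_image("wrist"))
    Rt=Ro.from_euler("xyz",s["tcp_rot"]).as_matrix();T=d["T_tool_cam"]
    Rw=Rt@T[:3,:3];o=Rt@T[:3,3]+s["ee_pos"]
    d["R"]=Rw.T;d["t"]=-Rw.T@o;np.savez(name+".npz",**d);return s,d
def st():
    from cell import r
    from scipy.spatial.transform import Rotation as Ro
    s=r.sense();R=Ro.from_euler("xyz",s["tcp_rot"]).as_matrix()
    f=np.array([.977,-.213,0])
    print("t %.2f"%s["time"],"tcp",s["ee_pos"].round(4),"app",R[:,1].round(3),"jaw",R[:,2].round(3),"F",s["contact_force"].round(1),"w",round(s["gripper_width"],4),"q",s["joints"].round(2))
    return s,R
E
python3 - <<'E'
from h import *
st();s,d=wrist("w1");print(d["T_tool_cam"].round(3),d["camera_matrix"][0])
cv2.imwrite("pics/w1.png",d["color"][:,:,::-1])
E
```

```text
t 1.10 tcp [ 0.3538 -0.0685  0.2774] app [-0.011  0.01  -1.   ] jaw [ 0.937 -0.348 -0.013] F [-0.5 -0.6 -0.8] w 0.0852 q [-0.35 -0.34  1.66  0.01  1.83  0.  ]
[[ 0.     0.954  0.301 -0.076]
 [ 0.001 -0.301  0.954 -0.142]
 [ 1.     0.    -0.001 -0.   ]
 [ 0.     0.     0.     1.   ]] [282.0197022    0.         249.26034379]
```

View pics/w1.png

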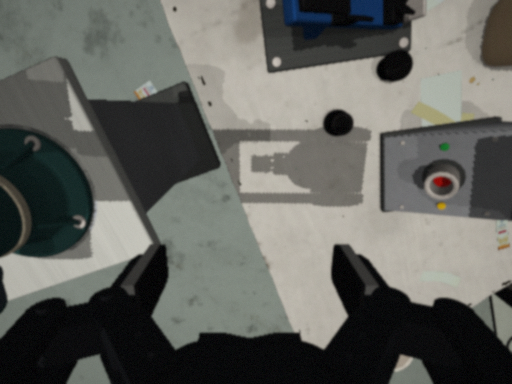

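The wrist view shows the tube ring at about (442,181), the caps at (395,65) and (338,122), and the stand's edge at the top. The camera sits on the tool's −x side, so I'll use a half-turned grasp at the tube to keep it on the robot's side. Next I refine the mouth and go on to the driver.

```bash
python3 - <<'E'
from h import *
np.set_printoptions(precision=4,suppress=True)
t=load("top0.npz");s=load("scene0.npz");w=load("w1.npz")
m=np.array([.564,-.1644,.0864]);print("pred in wrist",proj(w,m))
hsv=cv2.cvtColor(w["color"],cv2.COLOR_RGB2HSV);g=w["color"].min(2)
roi=np.zeros_like(g);roi[155:205,415:468]=1
br=((g>110)&(roi>0)).astype(np.uint8);c=max(cv2.findContours(br,0,1)[0],key=cv2.contourArea);e=cv2.fitEllipse(c);print("ring",e)
red=cv2.inRange(hsv,(0,120,60),(8,255,255))|cv2.inRange(hsv,(172,120,60),(180,255,255));print("red",cv2.moments(red[155:205,415:468],True)['m10'],np.argwhere(red*roi).mean(0)[::-1])
M=tri([(t,323,191.4),(s,293.9,170.3),(w,*e[0])]);print(M,proj(t,M),proj(s,M),proj(w,M))
M2=tri([(t,323,191.4),(w,*e[0])]);print(M2)
P=cloud(w) if False else None
E
```

```text
pred in wrist [441.6172 185.3079]
ring ((441.4314880371094, 185.79837036132812), (26.950313568115234, 33.55317687988281), 83.07559967041016)
red 3748.0 [441.3944 181.5915]
[ 0.5639 -0.1646  0.0865] [323.073  191.4349] [293.9449 170.3002] [441.5866 185.5   ]
[ 0.5637 -0.1646  0.0867]
```

Call:
{"method": "apply_moves", "body": {
  "series": [
    [14,44,-8,0,0,0.08,1],
    [14,44,-8,0,0,0.08,1],
    [14,44,-8,0,0,0.08,1],
    [14,44,-8,0,0,0.08,1],
    [14,44,-8,0,0,0.08,1],
    [14,44,-8,0,0,0.08,1],
    [14,44,-8,0,0,0.08,1],
    [14,44,-8,0,0,0.08,1],
    [14,30,-8,0,0,0.06,1],
    [0,0,0,0,0,0,1]
  ]
}}

```text
time: 2.15
ee_pos: [0.4867, 0.3069, 0.1933]
tcp_rot: [-1.591, -0.009, -1.243]
contact_force: [-0.1, -0.2, -0.5]
gripper_width: 0.0856
```

```bash
python3 - <<'E'
from h import *
np.set_printoptions(precision=4,suppress=True)
st();s,d=wrist("w2")
hsv=cv2.cvtColor(d["color"],cv2.COLOR_RGB2HSV);g=cv2.inRange(hsv,(45,90,40),(85,255,255))
n,l,stt,cc=cv2.connectedComponentsWithStats(g)
for i in range(1,n):
    if stt[i,4]>300:
        W=np.array([ray(d,u,v,.020) for v,u in np.argwhere(l==i)]);c=W.mean(0);V=np.linalg.svd(W-c)[2];p=(W-c)@V[0];print(stt[i],c,V[0],p.min(),p.max(),np.ptp((W-c)@V[1]), "mid",c+V[0]*(p.min()+p.max())/2)
E
```

```text
t 2.15 tcp [0.4867 0.3069 0.1933] app [-0.016 -0.015 -1.   ] jaw [ 0.947  0.322 -0.02 ] F [-0.1 -0.2 -0.5] w 0.0856 q [ 0.47  0.17  1.35 -0.01  1.64  0.14]
[ 269  111   26   88 1756] [0.5107 0.3365 0.02  ] [-0.4261  0.9047 -0.    ] -0.05067179844148376 0.04793234822556709 0.02506685712428574 mid [0.5113 0.3353 0.02  ]
```

Call:
{"method": "apply_moves", "body": {
  "series": [
    [8,10,-30,0.005,-0.005,0.05,1],
    [8,10,-30,0.005,-0.005,0.05,1],
    [8,8,-30,0.005,-0.006,0.012,1],
    [0,0,-30,0,0,0,1],
    [0,0,-20,0,0,0,1],
    [0,0,0,0,0,0,1]
  ]
}}

```text
time: 2.8
ee_pos: [0.5161, 0.3191, 0.0525]
tcp_rot: [-1.567, -0.007, -1.151]
contact_force: [-0.2, 0.1, 1.0]
gripper_width: 0.0854
```

```bash
python3 -c "
from h import *
st()"
```

```text
t 2.80 tcp [0.5161 0.3191 0.0525] app [ 0.006 -0.005 -1.   ] jaw [0.913 0.407 0.003] F [-0.2  0.1  1. ] w 0.0854 q [ 0.46  0.31  1.47 -0.01  1.36  0.05]
```

Call:
{"method": "apply_moves", "body": {
  "series": [
    [-3,9,-10,0,0,0.02,1],
    [-2,7,-16,0,0,0,1],
    [0,0,-16,0,0,0,1],
    [0,0,0,0,0,0,1]
  ]
}}

```text
time: 3.2
ee_pos: [0.5139, 0.334, 0.0125]
tcp_rot: [-1.56, -0.007, -1.136]
contact_force: [-0.3, -0.5, -0.6]
gripper_width: 0.0856
```

```bash
python3 -c "
from h import *
st()"
```

```text
t 3.20 tcp [0.5139 0.334  0.0125] app [ 0.012 -0.002 -1.   ] jaw [0.907 0.421 0.011] F [-0.3 -0.5 -0.6] w 0.0856 q [ 0.49  0.35  1.5  -0.01  1.28  0.06]
```

Call:
{"method": "apply_moves", "body": {
  "series": [
    [-2,1,-6,0,0,0,1],
    [0,0,-1.5,0,0.01,0,1],
    [0,0,0,0,0,0,0],
    [0,0,0,0,0,0,0],
    [0,0,0,0,0,0,0],
    [0,0,0,0,0,0,0]
  ],
  "grip_force": 50
}}

```text
time: 3.8
ee_pos: [0.5138, 0.3371, 0.0084]
tcp_rot: [-1.563, -0.002, -1.135]
contact_force: [-0.6, -0.1, 0.4]
gripper_width: 0.0282
```

```bash
python3 -c "
from h import *
st()"
```

```text
t 3.80 tcp [0.5138 0.3371 0.0084] app [ 0.008  0.001 -1.   ] jaw [0.907 0.422 0.007] F [-0.6 -0.1  0.4] w 0.0282 q [ 0.49  0.36  1.5  -0.    1.27  0.05]
```

Gripped (28 mm). Lifting and swinging toward the stand.

Call:
{"method": "apply_moves", "body": {
  "series": [
    [0,0,45,0,0,0,0],
    [-8,0,45,0,0,0,0],
    [-10,-10,45,0,0,-0.14,0],
    [-10,-20,45,0,0,-0.14,0],
    [-10,-20,45,0,0,-0.14,0],
    [-10,-20,20,0,0,-0.14,0],
    [-10,-20,0,0,0,-0.14,0],
    [-10,-20,0,0,0,-0.14,0],
    [0,-20,0,0,0,-0.14,0],
    [0,-20,0,0,0,-0.14,0]
  ]
}}

```text
time: 4.8
ee_pos: [0.4388, 0.1821, 0.2608]
tcp_rot: [-1.568, 0.011, -2.296]
contact_force: [1.1, 0.3, -0.5]
gripper_width: 0.0265
```

Call:
{"method": "apply_moves", "body": {
  "series": [
    [0,-20,0,0,0,-0.14,0],
    [0,-20,0,0,0,-0.14,0],
    [0,-20,0,0,0,-0.14,0],
    [0,-20,0,0,0,-0.14,0],
    [0,-20,0,0,0,-0.14,0],
    [0,-10,0,0,0,-0.14,0],
    [0,0,0,0,0,-0.1,0],
    [0,0,0,0,0,0,0]
  ]
}}

```text
time: 5.6
ee_pos: [0.4362, 0.0644, 0.2609]
tcp_rot: [-1.566, 0.012, 3.001]
contact_force: [0.2, -0.2, -1.0]
gripper_width: 0.0267
```

```bash
cat >> h.py <<'E'
def target(phi_elev,el,flip=1):
    """el: driver elevation; phi_elev: elevation of -approach measured from robot-side horizontal (90=vertical)"""
    f=np.array([.977,-.213,0]);f/=np.linalg.norm(f);z=np.array([0,0,1.])
    e,p=np.radians([el,phi_elev])
    b=-np.cos(e)*f+np.sin(e)*z; a=-(-np.cos(p)*f+np.sin(p)*z)
    j=flip*np.cross(f,z)*-1   # jaw = b x a direction for flip=1
    j=flip*(np.cross(b,a)/np.linalg.norm(np.cross(b,a)))
    return b,a,np.stack([np.cross(a,j),a,j],1)
def todo(Rt,pt):
    from scipy.spatial.transform import Rotation as Ro
    s,R=st();rv=Ro.from_matrix(Rt@R.T).as_rotvec()
    print("d mm",((pt-s["ee_pos"])*1e3).round(1),"rot",rv.round(3),np.degrees(np.linalg.norm(rv)).round(1))
SEAT=np.array([.591,.0432,.050]);MOUTH=np.array([.5639,-.1646,.0865])
E
python3 - <<'E'
from h import *
b,a,Rt=target(125,35);H=SEAT+.146*b;print(b,a,H)
todo(Rt,H+.0046*a-.06*a)
s,d=wrist("w3");im=d["color"][:,:,::-1];cv2.imwrite("pics/w3.png",im)
E
```

```text
[-0.80035237  0.17448828  0.57357644] [-0.56041276  0.12217801 -0.81915204] [0.47414855 0.06867529 0.13374216]
t 5.60 tcp [0.4362 0.0644 0.2609] app [ 0.011 -0.006 -1.   ] jaw [-0.14  -0.99   0.005] F [ 0.2 -0.2 -1. ] w 0.0267 q [ 0.02 -0.17  1.56 -0.01  1.74  1.73]
d mm [ 69.   -2.5 -81.8] rot [ 0.115  0.612 -0.073] 35.9
```

View pics/w3.png

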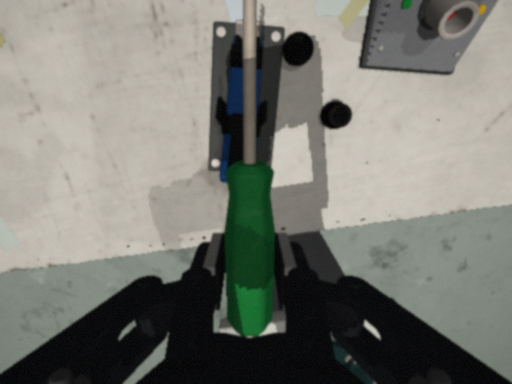

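The driver hangs level in the grip along the image's centre. The stand's screws are at (221,32), (277,36) and (215,163). I'll check the stand pose and how the driver sits in the hand.

```bash
python3 - <<'E'
from h import *
np.set_printoptions(precision=4,suppress=True)
d=load("w3.npz")
for p in[(221,32),(277,36),(215,163)]:print(ray(d,*p,.009))
P=cloud({k:d[k] for k in("range_z","camera_matrix","R","t")})
T=d["T_tool_cam"];dd=dict(d);dd.pop("R");dd.pop("t");Q=cloud(dd)
hsv=cv2.cvtColor(d["color"],cv2.COLOR_RGB2HSV);g=cv2.inRange(hsv,(45,90,40),(85,255,255))>0
g[:150]=0;q=Q[g&(d["range_z"]>0.05)]
c=np.median(q,0);print("handle tool: min/max x",np.percentile(q[:,0],[1,99]))
for lo in np.arange(-.06,.06,.01):
    k=(q[:,0]>lo)&(q[:,0]<lo+.01)
    if k.sum()>10: print("%.3f"%lo,"top y",np.percentile(q[k,1],[10,50]),"z mid",(np.percentile(q[k,2],2)+np.percentile(q[k,2],98))/2)
# shaft ridge
z=Q[:160,235:265];k=(z[...,1]>-.06)&(z[...,1]<.05)&(abs(z[...,2])<.02)
q=z[k];print("shaft",len(q))
for lo in np.arange(-.15,-.05,.02):
    k=(q[:,0]>lo)&(q[:,0]<lo+.02)
    if k.sum()>5: print("%.3f"%lo,np.median(q[k],0))
print("shaft min x",q[:,0].min())
E
```

```text
[0.6039 0.0747 0.009 ]
[0.5897 0.0061 0.009 ]
[0.4421 0.1111 0.009 ]
handle tool: min/max x [-0.0486  0.0452]
-0.050 top y [-0.0147 -0.0124] z mid 0.00020847410832932484
-0.040 top y [-0.0141 -0.0129] z mid 0.0003423161225646412
-0.030 top y [-0.0147 -0.0133] z mid 0.0004964715899169227
-0.020 top y [-0.016  -0.0146] z mid 0.0005210901720149146
-0.010 top y [-0.0167 -0.0155] z mid 0.00045794775933210435
0.000 top y [-0.0166 -0.0155] z mid 0.00042789043572625217
0.010 top y [-0.0165 -0.0153] z mid 0.0005644501218909914
0.020 top y [-0.0164 -0.0153] z mid 0.0008074878139524054
0.030 top y [-0.0162 -0.0152] z mid 0.0006734567594016885
0.040 top y [-0.0161 -0.0151] z mid 0.0003731292664595678
shaft 2091
-0.130 [-0.1139 -0.0058  0.0007]
-0.110 [-0.1003 -0.0059  0.0003]
-0.090 [-0.0803 -0.0059  0.0003]
-0.070 [-0.0605 -0.0059  0.0003]
shaft min x -0.11814875019173995
```

```bash
sed -i 's/^SEAT=.*;/SEAT=np.array([.5908,.0424,.050]);/; s/\[.977,-.213,0\]/[.9763,-.2164,0]/' h.py; tail -1 h.py
```

```text
SEAT=np.array([.5908,.0424,.050]);MOUTH=np.array([.5639,-.1646,.0865])
```

Call:
{"method": "apply_moves", "body": {
  "series": [
    [13,0,-8,0.023,0.122,-0.02,0],
    [13,0,-8,0.023,0.122,-0.02,0],
    [13,0,-8,0.023,0.122,-0.02,0],
    [13,-1,-8,0.023,0.122,-0.01,0],
    [13,-1,-8,0.023,0.122,0,0],
    [0,0,0,0,0,0,0]
  ]
}}

```text
time: 6.25
ee_pos: [0.5029, 0.0645, 0.2172]
tcp_rot: [-1.579, -0.629, 2.949]
contact_force: [-0.6, 0.2, -4.3]
gripper_width: 0.0265
```

```bash
python3 - <<'E'
from h import *
b,a,Rt=target(125,35);H=SEAT+.1446*b;print(a)
todo(Rt,H+.0027*a-.04*a+.003*b)
E
```

```text
[-0.55998529  0.12412252 -0.81915204]
t 6.25 tcp [0.5029 0.0645 0.2172] app [-0.576  0.121 -0.808] jaw [-0.196 -0.981 -0.007] F [-0.6  0.2 -4.3] w 0.0265 q [-0.05  0.42  1.11  0.12  2.23  1.76]
d mm [ -9.3  -0.6 -51.9] rot [-0.01  -0.017 -0.021] 1.6
```

Call:
{"method": "apply_moves", "body": {
  "series": [
    [-3,0,-20,-0.005,-0.008,-0.01,0],
    [-3,0,-20,-0.005,-0.008,-0.01,0],
    [-3,0,-11,0,0,0,0],
    [0,0,0,0,0,0,0]
  ]
}}

```text
time: 6.65
ee_pos: [0.4948, 0.0656, 0.1639]
tcp_rot: [-1.575, -0.608, 2.934]
contact_force: [0.3, 1.7, -1.3]
gripper_width: 0.0265
```

```bash
python3 - <<'E'
from h import *
b,a,Rt=target(125,35);H=SEAT+.1446*b;print(a)
todo(Rt,H+.0027*a+.003*b)
E
```

```text
[-0.55998529  0.12412252 -0.81915204]
t 6.65 tcp [0.4948 0.0656 0.1639] app [-0.558  0.122 -0.821] jaw [-0.209 -0.978 -0.004] F [ 0.3  1.7 -1.3] w 0.0265 q [-0.05  0.42  1.22  0.11  2.1   1.76]
d mm [-23.5   3.3 -31.5] rot [-0.003  0.004 -0.008] 0.5
```

Call:
{"method": "apply_moves", "body": {
  "series": [
    [-6,0.5,-8,0,0,-0.005,0],
    [-6,1,-8,0,0,0,0],
    [-6,1,-8,0,0,0,0],
    [-2.5,0.5,-3.5,0,0,0,0],
    [0,0,0,0,0,0,0]
  ]
}}

```text
time: 7.15
ee_pos: [0.474, 0.0696, 0.1417]
tcp_rot: [-1.58, -0.595, 2.936]
contact_force: [-0.7, -1.2, -1.7]
gripper_width: 0.0264
```

```bash
python3 - <<'E'
from h import *
b,a,Rt=target(125,35);H=SEAT+.1446*b
todo(Rt,H+.0027*a+.003*b)
s,d=wrist("w4");cv2.imwrite("pics/w4.png",d["color"][:,:,::-1])
E
```

```text
t 7.15 tcp [0.474  0.0696 0.1417] app [-0.547  0.123 -0.828] jaw [-0.21  -0.978 -0.007] F [-0.7 -1.2 -1.7] w 0.0264 q [-0.04  0.38  1.31  0.11  2.04  1.76]
d mm [-2.8 -0.7 -9.2] rot [-0.004  0.017 -0.007] 1.1
```

View pics/w4.png

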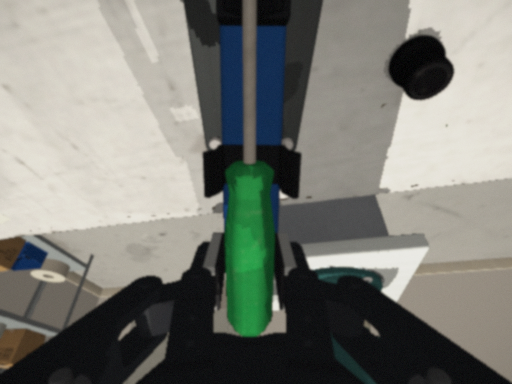

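The shaft is at column 249–250, the cheeks are centred near 252 and the spine near 253. The driver is therefore about 1.5 mm too far to +y, so I'll correct that while lowering.

Call:
{"method": "apply_moves", "body": {
  "series": [
    [-1.4,-2,-3,0,0.017,0,0],
    [-1,0,-3.5,0,0,0,0],
    [0,0,-2,0,0,0,0],
    [0,0,0,0,0,0,0]
  ]
}}

```text
time: 7.6
ee_pos: [0.4727, 0.0672, 0.1332]
tcp_rot: [-1.576, -0.61, 2.933]
contact_force: [-0.5, 0.1, -1.6]
gripper_width: 0.0267
```

```bash
python3 - <<'E'
from h import *
b,a,Rt=target(125,35);H=SEAT+.1446*b
todo(Rt,H+.0027*a)
E
```

```text
t 7.60 tcp [0.4727 0.0672 0.1332] app [-0.56   0.124 -0.819] jaw [-0.21  -0.978 -0.004] F [-0.5  0.1 -1.6] w 0.0267 q [-0.05  0.39  1.32  0.11  2.03  1.75]
d mm [ 0.9  1.1 -2.5] rot [-0.004  0.001 -0.007] 0.5
```

Call:
{"method": "apply_moves", "body": {
  "series": [
    [-0.6,0,-1,0,0,0,0],
    [0,0,0,0,0,0,0],
    [1.6,-0.4,-1.2,0,0,0,0],
    [0,0,0,0,0,0,0]
  ]
}}

```text
time: 8.0
ee_pos: [0.4742, 0.0668, 0.1309]
tcp_rot: [-1.576, -0.61, 2.933]
contact_force: [0.5, -0.3, -1.1]
gripper_width: 0.0266
```

```bash
python3 - <<'E'
from h import *
b,a,Rt=target(125,35);H=SEAT+.1446*b
todo(Rt,H+.0027*a)
E
```

```text
t 8.00 tcp [0.4742 0.0668 0.1309] app [-0.559  0.124 -0.82 ] jaw [-0.21  -0.978 -0.005] F [ 0.5 -0.3 -1.1] w 0.0266 q [-0.05  0.4   1.32  0.11  2.03  1.75]
d mm [-0.5  1.5 -0.2] rot [-0.004  0.002 -0.007] 0.5
```

Call:
{"method": "apply_moves", "body": {
  "series": [
    [-0.6,0.1,-0.9,0,0,0,0],
    [0,0,0,0,0,0,0]
  ]
}}

```text
time: 8.2
ee_pos: [0.474, 0.067, 0.1304]
tcp_rot: [-1.577, -0.609, 2.934]
contact_force: [-0.2, 0.0, -1.3]
gripper_width: 0.0267
```

Call:
{"method": "apply_moves", "body": {
  "series": [
    [-0.6,0.1,-0.9,0,0,0,0],
    [0,0,0,0,0,0,0]
  ]
}}

```text
time: 8.4
ee_pos: [0.474, 0.0671, 0.1302]
tcp_rot: [-1.577, -0.607, 2.934]
contact_force: [0.5, -0.3, -1.5]
gripper_width: 0.027
```

Call:
{"method": "apply_moves", "body": {
  "series": [
    [1.3,-0.3,-0.9,0,0,0,0],
    [0,0,0,0,0,0,0]
  ]
}}

```text
time: 8.6
ee_pos: [0.4743, 0.067, 0.1299]
tcp_rot: [-1.577, -0.61, 2.934]
contact_force: [1.3, -0.5, 1.0]
gripper_width: 0.0269
```

```bash
python3 - <<'E'
from h import *
b,a,Rt=target(125,35);H=SEAT+.1446*b
todo(Rt,H+.0027*a)
E
```

```text
t 8.60 tcp [0.4743 0.067  0.1299] app [-0.559  0.124 -0.82 ] jaw [-0.209 -0.978 -0.005] F [ 1.3 -0.5  1. ] w 0.0269 q [-0.05  0.4   1.32  0.11  2.03  1.75]
d mm [-0.7  1.4  0.9] rot [-0.005  0.002 -0.007] 0.5
```

Call:
{"method": "apply_moves", "body": {
  "series": [
    [1.6,-0.4,-1.3,0,0,0,0],
    [1.2,-0.3,-1.0,0,0,0,0],
    [0,0,0,0,0,0,0]
  ]
}}

```text
time: 8.9
ee_pos: [0.4744, 0.0669, 0.1302]
tcp_rot: [-1.577, -0.618, 2.936]
contact_force: [0.6, 0.8, 1.7]
gripper_width: 0.0266
```

```bash
python3 - <<'E'
from h import *
b,a,Rt=target(125,35);H=SEAT+.1446*b
todo(Rt,H+.0027*a)
E
```

```text
t 8.90 tcp [0.4744 0.0669 0.1302] app [-0.566  0.125 -0.815] jaw [-0.208 -0.978 -0.005] F [0.6 0.8 1.7] w 0.0266 q [-0.05  0.4   1.31  0.11  2.04  1.75]
d mm [-0.8  1.5  0.5] rot [-0.007 -0.006 -0.009] 0.7
```

Call:
{"method": "apply_moves", "body": {
  "series": [
    [0,0,0,0,0,0,0.3],
    [0,0,0,0,0,0,0.7],
    [0,0,0,0,0,0,1],
    [0,0,0,0,0,0,1],
    [4,-1,6,0,0,0,1],
    [17,-4,25,0,0,0,1],
    [22,-5,32,0,0,0,1],
    [11,-2,16,0,0,0,1],
    [0,0,0,0,0,0,1]
  ]
}}

```text
time: 9.8
ee_pos: [0.5298, 0.0538, 0.2098]
tcp_rot: [-1.575, -0.62, 2.934]
contact_force: [0.4, 0.6, -0.9]
gripper_width: 0.0856
```

```bash
cat >> h.py <<'E'
def seated(d,pr=1):
    b,a,_=target(125,35);z=-a;f=np.cross(b,z) # x level
    P=cloud({k:d[k] for k in("range_z","camera_matrix","R","t")})-SEAT
    hsv=cv2.cvtColor(d["color"],cv2.COLOR_RGB2HSV);g=(cv2.inRange(hsv,(45,90,30),(85,255,255))>0)&(d["range_z"]>.03)
    q=np.stack([P@f,P@b,P@z],-1)
    k=g&(abs(q[...,0])<.03)&(q[...,1]>.05)&(q[...,1]<.25)&(abs(q[...,2])<.05)
    h=q[k];print("handle n",len(h),"along",np.percentile(h[:,1],[.5,99.5]).round(4),"x",np.percentile(h[:,0],[2,98]).round(4))
    for lo in np.arange(.1,.2,.02):
        m=(h[:,1]>lo)&(h[:,1]<lo+.02)
        if m.sum()>5:print(" %.2f top z %.4f xmid %.4f"%(lo,np.median(h[m,2]),np.percentile(h[m,0],[3,97]).mean()))
    k=(abs(q[...,0])<.006)&(q[...,1]>.04)&(q[...,1]<.09)&(abs(q[...,2])<.012);print("shaft top",np.median(q[k],0).round(4),k.sum())
E
python3 - <<'E'
from h import *
st();s,d=wrist("w5");seated(d);cv2.imwrite("pics/w5.png",d["color"][:,:,::-1])
from cell import r
t=r.get_image("top");seated(t)
E
```

```text
t 9.80 tcp [0.5298 0.0538 0.2098] app [-0.568  0.124 -0.814] jaw [-0.209 -0.978 -0.004] F [ 0.4  0.6 -0.9] w 0.0856 q [-0.06  0.48  1.04  0.11  2.23  1.76]
handle n 3133 along [0.0942 0.1913] x [-0.0145  0.0106]
 0.10 top z 0.0098 xmid -0.0008
 0.12 top z 0.0116 xmid -0.0018
 0.14 top z 0.0122 xmid -0.0020
 0.16 top z 0.0121 xmid -0.0022
 0.18 top z 0.0115 xmid -0.0023
shaft top [-0.0009  0.0642  0.0033] 469Traceback (most recent call last):
  File "<stdin>", line 4, in <module>
  File "h.py", line 53, in seated
    h=q[k];print("handle n",len(h),"along",np.percentile(h[:,1],[.5,99.5]).round(4),"x",np.percentile(h[:,0],[2,98]).round(4))
                                           ~~~~~~~~~~~~~^^^^^^^^^^^^^^^^^^
    return _quantile_unchecked(
        a, q, axis, out, overwrite_input, method, keepdims, weights)
    return _ureduce(a,
                    func=_quantile_ureduce_func,
    ...<5 lines>...
                    overwrite_input=overwrite_input,
                    method=method)
    r = func(a, **kwargs)
    result = _quantile(arr,
                       quantiles=q,
    ...<2 lines>...
                       out=out,
                       weights=wgt)
    slices_having_nans = np.isnan(arr[-1, ...])
                                  ~~~^^^^^^^^^
IndexError: index -1 is out of bounds for axis 0 with size 0
```

View pics/w5.png

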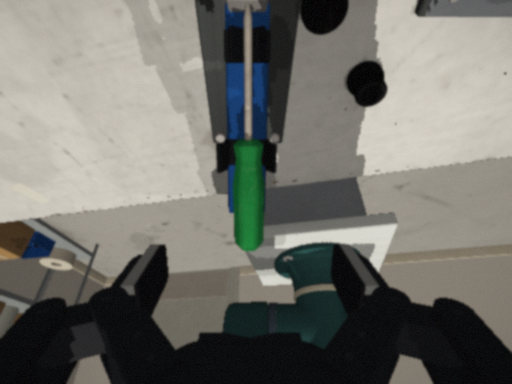

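The driver lies in the stand with its tip on the toe plate at about (247,5) and its handle between the cheeks. The depth check puts the handle 94 to 191+ mm up the groove with its top 12 mm above the centre line, which fits. Next I untilt and make the half turn for the second grasp.

Call:
{"method": "apply_moves", "body": {
  "series": [
    [-6,1,12,-0.026,-0.12,0,1],
    [-8,1,12,-0.026,-0.12,0,1],
    [-8,1,12,-0.026,-0.12,0,1],
    [-8,1,8,-0.026,-0.12,0,1],
    [-8,1,5,-0.026,-0.12,0,1],
    [-4,2,0,0,0,0.145,1],
    [-4,2,0,0,0,0.145,1],
    [-4,2,0,0,0,0.145,1],
    [-4,2,0,0,0,0.145,1],
    [0,0,0,0,0,0.145,1]
  ]
}}

```text
time: 10.9
ee_pos: [0.4586, 0.0683, 0.2338]
tcp_rot: [-1.57, -0.026, -2.602]
contact_force: [-0.8, -0.7, 0.4]
gripper_width: 0.085
```

Call:
{"method": "apply_moves", "body": {
  "series": [
    [0,0,0,0,0,0.145,1],
    [0,0,0,0,0,0.145,1],
    [0,0,0,0,0,0.145,1],
    [0,0,0,0,0,0.145,1],
    [0,0,0,0,0,0.145,1],
    [0,0,0,0,0,0.145,1],
    [0,0,0,0,0,0.145,1],
    [0,0,0,0,0,0.145,1],
    [0,0,0,0,0,0.145,1],
    [0,0,0,0,0,0.145,1]
  ]
}}

```text
time: 11.9
ee_pos: [0.4427, 0.0692, 0.2139]
tcp_rot: [-1.6, -0.033, -1.102]
contact_force: [0.1, 0.8, 0.3]
gripper_width: 0.0855
```

```bash
cat >> h.py <<'E'
def regrasp(phi=45,s=.148,h=.005):
    b,a,Rt=target(35+phi,35,-1);z=-target(125,35)[1]
    G=SEAT+s*b+h*z+np.array([0,.0017,0]);return b,a,Rt,G+.0187*a
E
python3 - <<'E'
from h import *
b,a,Rt,p=regrasp();print(p,a);todo(Rt,p-.07*a)
E
```

```text
[0.4784084  0.06901195 0.12056917] [ 0.16953351 -0.03757764 -0.98480775]
t 11.90 tcp [0.4427 0.0692 0.2139] app [-0.011 -0.043 -0.999] jaw [ 0.892  0.451 -0.03 ] F [0.1 0.8 0.3] w 0.0855 q [ 0.06 -0.12  1.61 -0.04  1.67 -0.41]
d mm [ 23.9   2.4 -24.4] rot [-0.065 -0.134  0.885] 51.4
```

Call:
{"method": "apply_moves", "body": {
  "series": [
    [3,0,3,-0.01,-0.02,0.13,1],
    [3,0,3,-0.01,-0.02,0.13,1],
    [4,0,2,-0.01,-0.02,0.13,1],
    [4,0,2,-0.01,-0.02,0.13,1],
    [4,0,2,-0.01,-0.02,0.13,1],
    [4,0,2,-0.01,-0.02,0.13,1],
    [3,1,0,-0.005,-0.014,0.105,1],
    [0,0,0,0,0,0,1]
  ]
}}

```text
time: 12.7
ee_pos: [0.4558, 0.0707, 0.2115]
tcp_rot: [-1.588, -0.159, -0.175]
contact_force: [-0.1, -1.1, 0.4]
gripper_width: 0.0852
```

```bash
python3 - <<'E'
from h import *
b,a,Rt,p=regrasp();todo(Rt,p-.07*a)
E
```

```text
t 12.70 tcp [0.4558 0.0707 0.2115] app [ 0.153 -0.044 -0.987] jaw [ 0.176  0.984 -0.017] F [-0.1 -1.1  0.4] w 0.0852 q [ 0.07 -0.21  1.7  -0.06  1.5  -1.33]
d mm [ 10.7   0.9 -22. ] rot [ 0.014 -0.018 -0.041] 2.7
```

Call:
{"method": "apply_moves", "body": {
  "series": [
    [6,0,-12,0.007,-0.009,-0.02,1],
    [5,0,-12,0.007,-0.009,-0.02,1],
    [4,-1,-20,0,0,0,1],
    [4,-1,-22,0,0,0,1],
    [0,0,0,0,0,0,1]
  ]
}}

```text
time: 13.2
ee_pos: [0.4697, 0.0688, 0.1379]
tcp_rot: [-1.571, -0.165, -0.23]
contact_force: [-0.4, 0.5, -0.6]
gripper_width: 0.0852
```

```bash
python3 - <<'E'
from h import *
b,a,Rt,p=regrasp();todo(Rt,p)
E
```

```text
t 13.20 tcp [0.4697 0.0688 0.1379] app [ 0.16  -0.038 -0.986] jaw [ 0.228  0.974 -0.   ] F [-0.4  0.5 -0.6] w 0.0852 q [ 0.06 -0.15  1.8  -0.05  1.34 -1.27]
d mm [  8.7   0.2 -17.3] rot [-0.002 -0.009  0.012] 0.9
```

Call:
{"method": "apply_moves", "body": {
  "series": [
    [5,0,-9,0,-0.009,0.012,1],
    [4,0,-8,0,0,0,1],
    [0,0,0,0,0,0,1]
  ]
}}

```text
time: 13.5
ee_pos: [0.4775, 0.069, 0.12]
tcp_rot: [-1.57, -0.171, -0.222]
contact_force: [0.3, -0.8, -0.7]
gripper_width: 0.0853
```

```bash
python3 - <<'E'
from h import *
b,a,Rt,p=regrasp();todo(Rt,p)
E
```

```text
t 13.50 tcp [0.4775 0.069  0.12  ] app [ 0.166 -0.036 -0.985] jaw [0.22  0.976 0.001] F [ 0.3 -0.8 -0.7] w 0.0853 q [ 0.06 -0.13  1.82 -0.05  1.29 -1.28]
d mm [0.9 0.1 0.6] rot [-0.002 -0.003  0.004] 0.3
```

Close at higher force.

Call:
{"method": "apply_moves", "body": {
  "series": [
    [0,0,0,0,0,0,0],
    [0,0,0,0,0,0,0],
    [0,0,0,0,0,0,0],
    [0,0,0,0,0,0,0],
    [0,0,0,0,0,0,0]
  ],
  "grip_force": 80
}}

```text
time: 14.0
ee_pos: [0.4784, 0.0691, 0.1231]
tcp_rot: [-1.569, -0.175, -0.223]
contact_force: [-0.7, 0.1, -0.1]
gripper_width: 0.0269
```

```bash
python3 - <<'E'
from h import *
st()
E
```

```text
t 14.00 tcp [0.4784 0.0691 0.1231] app [ 0.17  -0.036 -0.985] jaw [0.221 0.975 0.002] F [-0.7  0.1 -0.1] w 0.0269 q [ 0.06 -0.13  1.81 -0.05  1.29 -1.28]
```

Call:
{"method": "apply_moves", "body": {
  "series": [
    [4,-1,6,0,0,0,0],
    [11,-2.5,16,0,0,0,0],
    [11,-2.5,16,0,0,0,0],
    [0,0,30,0,0,0,0],
    [-10,-5,30,0,0,0,0],
    [-20,-15,20,0,0,0,0],
    [0,0,0,0,0,0,0]
  ]
}}

```text
time: 14.7
ee_pos: [0.4741, 0.042, 0.2444]
tcp_rot: [-1.57, -0.17, -0.223]
contact_force: [0.4, 0.1, 0.4]
gripper_width: 0.0269
```

```bash
python3 - <<'E'
from h import *
from scipy.spatial.transform import Rotation as Ro
np.set_printoptions(precision=4,suppress=True)
R0=Ro.from_euler("xyz",[-1.569,-.175,-.223]).as_matrix();p0=np.array([.4784,.0691,.1231])
b,a,_=target(125,35)
print("pred tip tool",R0.T@(SEAT-p0),"bdir tool",R0.T@b)
st();s,d=wrist("w6")
dd=dict(d);dd.pop("R");dd.pop("t");Q=cloud(dd)
hsv=cv2.cvtColor(d["color"],cv2.COLOR_RGB2HSV);g=(cv2.inRange(hsv,(45,90,30),(85,255,255))>0)&(d["range_z"]>.03)
q=Q[g];q=q[(abs(q[:,2])<.03)&(abs(q[:,1])<.15)];bt=R0.T@b;zt=R0.T@-a
print(len(q)); o=R0.T@(SEAT-p0)
al=(q-o)@bt;h=(q-o)@zt;print(np.percentile(al,[1,99]))
for lo in np.arange(.08,.2,.02):
    m=(al>lo)&(al<lo+.02)
    if m.sum()>5: print("%.2f"%lo,m.sum(),np.median(h[m]),np.percentile(q[m,2],[3,97]))
cv2.imwrite("pics/w6.png",d["color"][:,:,::-1])
E
```

```text
pred tip tool [ 0.101   0.0921 -0.0013] bdir tool [-0.7068 -0.7074 -0.0027]
t 14.70 tcp [0.4741 0.042  0.2444] app [ 0.166 -0.037 -0.986] jaw [0.221 0.975 0.   ] F [0.4 0.1 0.4] w 0.0269 q [-0.01 -0.2   1.63 -0.04  1.55 -1.36]
4591
[0.103  0.1953]
0.10 133 0.01044675070888198 [-0.0084  0.007 ]
0.12 90 0.012855109557059631 [-0.0131  0.0073]
0.14 357 0.0127854438177472 [-0.0129  0.0116]
0.16 553 0.012449728709102102 [-0.0126  0.0115]
0.18 3453 0.003629204469208557 [-0.0111  0.0102]
```

View pics/w6.png

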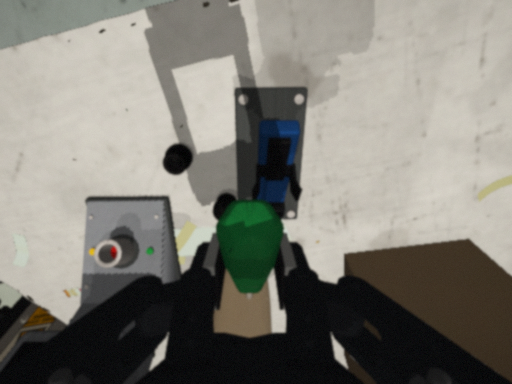

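The handle's butt end is centred at (250,245) and the depth matches the predicted grip. The tip is at (0.101, 0.092, −0.001) in the tool frame. Moving on to the tube.

```bash
cat >> h.py <<'E'
TIP=np.array([.101,.0921,-.0008])
def tube(k,phi=45):
    b,a,Rt=target(55+phi,55,-1);return Rt,MOUTH+k*b-Rt@TIP
def tipnow():
    s,R=st();tip=s["ee_pos"]+R@TIP;b=target(100,55,-1)[0];d=tip-MOUTH;k=d@b;e=d-k*b
    print("tip depth mm %.1f"%(-k*1e3),"off",(e*1e3).round(1))
E
python3 - <<'E'
from h import *
for k in(.09,.045,-.036):print(k,tube(k)[1].round(4))
todo(*tube(.06))
E
```

```text
0.09 [ 0.4322 -0.1346  0.2685]
0.045 [ 0.4574 -0.1402  0.2316]
-0.036 [ 0.5027 -0.1502  0.1652]
t 14.75 tcp [0.4745 0.0426 0.2428] app [ 0.164 -0.036 -0.986] jaw [0.22  0.975 0.001] F [ 1.8 -1.  -1.4] w 0.0272 q [-0.01 -0.2   1.63 -0.04  1.55 -1.36]
d mm [ -25.5 -180.9    1.1] rot [0.074 0.335 0.004] 19.7
```

Call:
{"method": "apply_moves", "body": {
  "series": [
    [-10,-20,12,0,0,0,0],
    [-8,-35,10,0.025,0.11,0,0],
    [-8,-40,5,0.025,0.11,0,0],
    [-8,-40,0,0.025,0.11,0,0],
    [-5,-35,0,0,0,0,0],
    [0,0,0,0,0,0,0]
  ]
}}

```text
time: 15.35
ee_pos: [0.4341, -0.1304, 0.2623]
tcp_rot: [-1.561, 0.192, -0.215]
contact_force: [-0.2, 0.0, -1.7]
gripper_width: 0.027
```

```bash
python3 - <<'E'
from h import *
todo(*tube(.06));tipnow()
from cell import r
d=r.get_image("scene");np.savez("s7.npz",**d)
u,v=proj(d,MOUTH);u,v=int(u),int(v);print(u,v)
cv2.imwrite("pics/s7.png",cv2.resize(d["color"][v-75:v+45,u-80:u+80,::-1],None,fx=5,fy=5,interpolation=cv2.INTER_CUBIC))
s,R=st();tp=s["ee_pos"]+R@TIP;print("tip px",(proj(d,tp)-[u-80,v-75])*5,"mouth",(proj(d,MOUTH)-[u-80,v-75])*5)
E
```

```text
t 15.35 tcp [ 0.4341 -0.1304  0.2623] app [-0.184  0.05  -0.982] jaw [0.215 0.977 0.009] F [-0.2  0.  -1.7] w 0.027 q [-0.4   0.01  1.41 -0.03  1.92 -1.76]
d mm [ 14.9  -8.  -18.4] rot [-0.013 -0.015 -0.001] 1.1
t 15.35 tcp [ 0.4341 -0.1304  0.2623] app [-0.184  0.05  -0.982] jaw [0.215 0.977 0.009] F [-0.2  0.  -1.7] w 0.027 q [-0.4   0.01  1.41 -0.03  1.92 -1.76]
tip depth mm -84.3 off [-2.8  6.5 -2.9]
293 170
t 15.40 tcp [ 0.4342 -0.1286  0.2617] app [-0.185  0.052 -0.981] jaw [0.213 0.977 0.011] F [ 0.8  0.3 -1.9] w 0.0268 q [-0.4   0.01  1.41 -0.03  1.92 -1.76]
tip px [454.27652698 326.16699153] mouth [404.7058303  376.48392462]
```

View pics/s7.png

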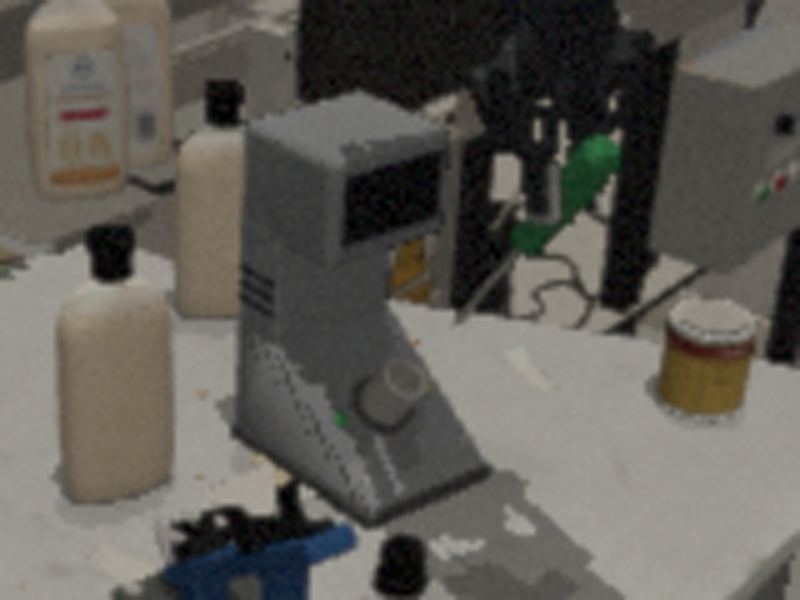

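The tip appears at about (458,322) against a prediction of (454,326), and the mouth is at (405,376). The model holds, so I'm inserting.

Call:
{"method": "apply_moves", "body": {
  "series": [
    [8,-5,-9,-0.013,-0.015,0,0],
    [8,-4,-9,0,0,0,0],
    [8,-1,-12,0,0,0,0],
    [8,-1,-12,0,0,0,0],
    [0,0,0,0,0,0,0]
  ]
}}

```text
time: 15.9
ee_pos: [0.4687, -0.1356, 0.2135]
tcp_rot: [-1.565, 0.179, -0.209]
contact_force: [-0.6, -1.0, -0.6]
gripper_width: 0.0268
```

```bash
python3 - <<'E'
from h import *
todo(*tube(.015));tipnow()
E
```

```text
t 15.90 tcp [ 0.4687 -0.1356  0.2135] app [-0.173  0.043 -0.984] jaw [0.209 0.978 0.006] F [-0.6 -1.  -0.6] w 0.0268 q [-0.38  0.08  1.42 -0.03  1.82 -1.75]
d mm [ 5.4 -8.3 -6.5] rot [-0.007 -0.003 -0.008] 0.6
t 15.90 tcp [ 0.4687 -0.1356  0.2135] app [-0.173  0.043 -0.984] jaw [0.209 0.978 0.006] F [-0.6 -1.  -0.6] w 0.0268 q [-0.38  0.08  1.42 -0.03  1.82 -1.75]
tip depth mm -24.3 off [-0.4  8.5 -1.6]
```

Call:
{"method": "apply_moves", "body": {
  "series": [
    [1,-6,-1,-0.006,0,-0.008,0],
    [2,-5,-3,0,0,0,0],
    [0,0,0,0,0,0,0]
  ]
}}

```text
time: 16.2
ee_pos: [0.4721, -0.1465, 0.2091]
tcp_rot: [-1.571, 0.179, -0.217]
contact_force: [-0.4, 0.1, -1.4]
gripper_width: 0.0268
```

```bash
python3 - <<'E'
from h import *
todo(*tube(.01));tipnow()
E
```

```text
t 16.20 tcp [ 0.4721 -0.1465  0.2091] app [-0.174  0.038 -0.984] jaw [ 0.216  0.976 -0.001] F [-0.4  0.1 -1.4] w 0.0268 q [-0.39  0.1   1.41 -0.03  1.81 -1.75]
d mm [ 4.9  2.  -6.1] rot [-0.    -0.004 -0.001] 0.3
t 16.20 tcp [ 0.4721 -0.1465  0.2091] app [-0.174  0.038 -0.984] jaw [ 0.216  0.976 -0.001] F [-0.4  0.1 -1.4] w 0.0268 q [-0.39  0.1   1.41 -0.03  1.81 -1.75]
tip depth mm -17.5 off [-1.1 -2.8 -0.3]
```

Aligned; advance to about 20 mm inside.

Call:
{"method": "apply_moves", "body": {
  "series": [
    [7,2,-9.5,0,0,0,0],
    [5.6,-0.5,-8.2,0,0,0,0],
    [5.6,-1.2,-8.2,0,0,0,0],
    [2.8,-0.6,-4.1,0,0,0,0],
    [0,0,0,0,0,0,0]
  ]
}}

```text
time: 16.7
ee_pos: [0.4952, -0.1472, 0.1775]
tcp_rot: [-1.572, 0.177, -0.218]
contact_force: [-0.2, 0.9, 1.2]
gripper_width: 0.0268
```

```bash
python3 - <<'E'
from h import *
todo(*tube(-.036));tipnow()
E
```

```text
t 16.70 tcp [ 0.4952 -0.1472  0.1775] app [-0.172  0.037 -0.984] jaw [ 0.216  0.976 -0.001] F [-0.2  0.9  1.2] w 0.0268 q [-0.38  0.16  1.41 -0.03  1.75 -1.74]
d mm [  7.6  -3.  -12.2] rot [ 0.    -0.002 -0.   ] 0.1
t 16.70 tcp [ 0.4952 -0.1472  0.1775] app [-0.172  0.037 -0.984] jaw [ 0.216  0.976 -0.001] F [-0.2  0.9  1.2] w 0.0268 q [-0.38  0.16  1.41 -0.03  1.75 -1.74]
tip depth mm 21.4 off [0.4 1.2 0.1]
```

Call:
{"method": "apply_moves", "body": {
  "series": [
    [2.2,-0.6,-3.3,0,0,0,0],
    [2.2,-0.6,-3.3,0,0,0,0]
  ]
}}

```text
time: 16.9
ee_pos: [0.4989, -0.1481, 0.1727]
tcp_rot: [-1.572, 0.178, -0.218]
contact_force: [-3.7, 1.1, 5.1]
gripper_width: 0.0275
```

Call:
{"method": "apply_moves", "body": {
  "series": [
    [1.7,-0.4,-2.5,0,0,0,0],
    [1.7,-0.4,-2.5,0,0,0,0]
  ]
}}

```text
time: 17.1
ee_pos: [0.5006, -0.1485, 0.1707]
tcp_rot: [-1.572, 0.182, -0.218]
contact_force: [-10.8, 3.2, 17.6]
gripper_width: 0.0274
```

```bash
python3 - <<'E'
from h import *
tipnow()
E
```

```text
t 17.10 tcp [ 0.5006 -0.1485  0.1707] app [-0.177  0.038 -0.984] jaw [ 0.216  0.976 -0.001] F [-10.8   3.2  17.6] w 0.0274 q [-0.38  0.18  1.4  -0.03  1.74 -1.73]
tip depth mm 30.2 off [0.4 1.1 0.1]
```

Call:
{"method": "apply_moves", "body": {
  "series": [
    [1.7,-0.4,-2.5,0,0,0,0],
    [1.7,-0.4,-2.5,0,0,0,0]
  ]
}}

```text
time: 17.3
ee_pos: [0.5013, -0.1486, 0.1713]
tcp_rot: [-1.572, 0.186, -0.219]
contact_force: [-9.2, 2.9, 11.3]
gripper_width: 0.0266
```

```bash
python3 - <<'E'
from h import *
tipnow()
E
```

```text
t 17.30 tcp [ 0.5013 -0.1486  0.1713] app [-0.181  0.039 -0.983] jaw [ 0.217  0.976 -0.001] F [-9.2  2.9 11.3] w 0.0266 q [-0.38  0.18  1.4  -0.03  1.75 -1.73]
tip depth mm 30.1 off [0.6 1.  0.3]
```

Call:
{"method": "apply_moves", "body": {
  "series": [
    [3.4,-0.8,-5,0,-0.008,0,0],
    [3.4,-0.8,-5,0,0,0,0],
    [3.4,-0.8,-5,0,0,0,0]
  ],
  "grip_force": 110
}}

```text
time: 17.6
ee_pos: [0.5024, -0.1488, 0.1718]
tcp_rot: [-1.572, 0.195, -0.219]
contact_force: [-14.2, 4.2, 23.2]
gripper_width: 0.0267
```

```bash
python3 - <<'E'
from h import *
tipnow()
E
```

```text
t 17.60 tcp [ 0.5024 -0.1488  0.1718] app [-0.189  0.041 -0.981] jaw [ 0.217  0.976 -0.001] F [-14.2   4.2  23.2] w 0.0267 q [-0.38  0.19  1.39 -0.03  1.76 -1.73]
tip depth mm 30.4 off [0.6 0.9 0.3]
```

A solid stop: 27 N, aligned with the tube axis. I'll retract and check the plunger's depth from the same wrist viewpoint as before.

Call:
{"method": "apply_moves", "body": {
  "series": [
    [-1,0.2,1.5,0,-0.015,0,0],
    [-5.6,1.2,8.2,0,0,0,0],
    [-11,2.4,16,0,0,0,0],
    [-14,3,20,0,0,0,0],
    [-17,3.7,25,0,0,0,0],
    [-14,3,20,0,0,0,0],
    [-2,30,8,0,0,0,0],
    [8,38,0,-0.025,-0.1,0,0],
    [10,38,0,-0.025,-0.1,0,0],
    [10,38,0,-0.025,-0.1,0,0]
  ]
}}

```text
time: 18.6
ee_pos: [0.4679, 0.0073, 0.2706]
tcp_rot: [-1.574, -0.147, -0.232]
contact_force: [0.4, 0.1, -1.7]
gripper_width: 0.0262
```

```bash
cat > red.py <<'E'
from h import *
ax=target(100,55,-1)[0]
def red(d,n):
    hsv=cv2.cvtColor(d["color"],cv2.COLOR_RGB2HSV);u,v=proj(d,MOUTH);u,v=int(u),int(v)
    m=cv2.inRange(hsv,(0,110,50),(9,255,255))|cv2.inRange(hsv,(171,110,50),(180,255,255))
    k=np.zeros_like(m);k[v-25:v+25,u-25:u+25]=m[v-25:v+25,u-25:u+25]
    if not k.any(): print(n,"no red",u,v);return
    P=cloud({x:d[x] for x in("range_z","camera_matrix","R","t")});q=(P[k>0]-MOUTH)
    al=q@ax;print(n,"n",(k>0).sum(),"depth",(-np.percentile(al,[10,30,50,70])*1e3).round(1),"px rel mouth",(np.argwhere(k).mean(0)[::-1]-proj(d,MOUTH)).round(1))
    K=d["camera_matrix"];o=-d["R"].T@d["t"];uv=np.argwhere(k).mean(0)[::-1]
    w=d["R"].T@np.array([(uv[0]-K[0,2])/K[0,0],(uv[1]-K[1,2])/K[1,1],1])
E
python3 - <<'E'
from red import *
for n in("w1","w3","w6","top0"):red(load(n+".npz"),n)
st();s,d=wrist("w8");red(d,"w8")
from cell import r
red(r.get_image("top"),"top now")
u,v=map(int,proj(d,MOUTH));print(u,v)
a=d["color"][max(v-50,0):v+50,max(u-60,0):u+60,::-1];e=load("w6.npz");u,v=map(int,proj(e,MOUTH));a2=e["color"][v-50:v+50,max(u-60,0):u+60,::-1]
w=min(a.shape[1],a2.shape[1]);h=min(a.shape[0],a2.shape[0])
cv2.imwrite("pics/w8.png",cv2.resize(np.hstack([a[:h,:w],a2[:h,:w]]),None,fx=3.3,fy=3.3))
E
```

```text
w1 n 148 depth [28.8 25.6 25.  24.6] px rel mouth [-0.3 -4. ]
w3 no red 458 19
w6 n 64 depth [26.8 25.5 24.7 24.1] px rel mouth [ 5.8 -1.8]
top0 n 13 depth [27.  24.7 24.1 23.3] px rel mouth [-0.1 -1.6]
t 18.60 tcp [0.4679 0.0073 0.2706] app [ 0.142 -0.037 -0.989] jaw [ 0.23   0.973 -0.003] F [ 0.4  0.1 -1.7] w 0.0262 q [-0.09 -0.21  1.58 -0.02  1.62 -1.43]
w8 n 47 depth [33.6 33.2 32.8 32.4] px rel mouth [ 6.7 -0.4]
top now n 3 depth [31.7 30.7 29.8 29.2] px rel mouth [-0.1 -2.4]
142 244
```

```bash
python3 - <<'E'
from red import *
f=np.array([.9763,-.2164,0])
for n in("w1","w6","w8"):
    d=load(n+".npz");P=cloud({x:d[x] for x in("range_z","camera_matrix","R","t")})-MOUTH
    al=P@ax;rad=np.linalg.norm(P-al[...,None]*ax,axis=-1)
    k=(rad>.0128)&(rad<.0172)&(abs(al)<.008);c=P[k];print(n,"rim",k.sum(),(np.percentile(al[k],[25,50,75])*1e3).round(1), "ctr off",(c.mean(0)*1e3).round(1))
    hsv=cv2.cvtColor(d["color"],cv2.COLOR_RGB2HSV);m=(cv2.inRange(hsv,(0,130,60),(9,255,255))|cv2.inRange(hsv,(171,130,60),(180,255,255)))>0
    k=m&(rad<.009)&(al<-.015)&(al>-.05);print(" red",k.sum(),(np.percentile(al[k],[25,50,75])*1e3).round(1))
E
```

```text
w1 rim 278 [2.1 2.7 3.3] ctr off [-1.   1.7  2.3]
 red 117 [-25.4 -24.8 -24.3]
w6 rim 203 [2.4 2.9 3.4] ctr off [-1.9  1.6  2. ]
 red 50 [-25.2 -24.5 -24. ]
w8 rim 187 [2.3 2.9 3.4] ctr off [-1.6  1.8  1.9]
 red 34 [-33.2 -32.9 -32.1]
```

View pics/w8.png

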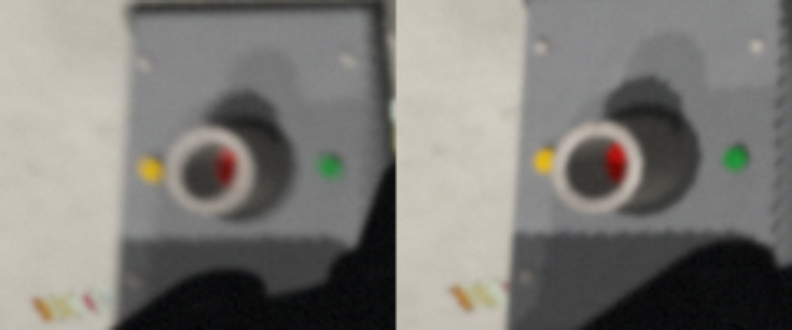

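The left half of the picture (now) shows the red face deeper than the right half (before). Relative to the rim it went from 27.4 to 35.8 mm deep, with home at 36. The plunger is home. Before laying the driver back I check it hasn't slipped in the grip.

```bash
cat >> h.py <<'E'
def inhand(d):
    from scipy.spatial.transform import Rotation as Ro
    R0=Ro.from_euler("xyz",[-1.569,-.175,-.223]).as_matrix();p0=np.array([.4784,.0691,.1231]);b,a,_=target(125,35)
    dd=dict(d);dd.pop("R");dd.pop("t");Q=cloud(dd)
    hsv=cv2.cvtColor(d["color"],cv2.COLOR_RGB2HSV);g=(cv2.inRange(hsv,(45,90,30),(85,255,255))>0)&(d["range_z"]>.03)
    q=Q[g];q=q[(abs(q[:,2])<.03)&(abs(q[:,1])<.15)];bt=R0.T@b;zt=R0.T@-a;o=R0.T@(SEAT-p0);al=(q-o)@bt;h=(q-o)@zt
    print("butt",np.percentile(al,[90,97,99]).round(4))
    m=(al>.125)&(al<.18);print("top slope",np.polyfit(al[m],h[m],1).round(3),np.median(h[m]).round(4),m.sum())
def back(lift):
    from scipy.spatial.transform import Rotation as Ro
    R0=Ro.from_euler("xyz",[-1.569,-.175,-.223]).as_matrix();a=target(125,35)[1]
    todo(R0,np.array([.4784,.0691,.1231])-lift*a)
E
python3 - <<'E'
from h import *
inhand(load("w6.npz"));inhand(load("w8.npz"));back(.06)
E
```

```text
butt [0.1946 0.195  0.1953]
top slope [-0.016  0.014] 0.0126 998
butt [0.1945 0.195  0.1953]
top slope [-0.025  0.015] 0.0125 985
t 18.70 tcp [0.466  0.0111 0.2707] app [ 0.14  -0.033 -0.99 ] jaw [ 0.221  0.975 -0.002] F [ 0.  -1.1 -0.6] w 0.027 q [-0.08 -0.21  1.58 -0.02  1.63 -1.43]
d mm [ 46.   50.5 -98.4] rot [-0.003 -0.03   0.001] 1.8
```

Call:
{"method": "apply_moves", "body": {
  "series": [
    [12,17,-5,0,-0.015,0,0],
    [12,17,-10,0,-0.015,0,0],
    [12,15,-15,0,0,0,0],
    [8,3,-25,0,0,0,0],
    [3,0,-25,0,0,0,0],
    [0,0,0,0,0,0,0]
  ]
}}

```text
time: 19.3
ee_pos: [0.5143, 0.064, 0.1872]
tcp_rot: [-1.568, -0.176, -0.222]
contact_force: [-0.3, -0.1, -1.8]
gripper_width: 0.0267
```

```bash
python3 - <<'E'
from h import *
back(.035)
E
```

```text
t 19.30 tcp [0.5143 0.064  0.1872] app [ 0.172 -0.036 -0.985] jaw [0.22  0.976 0.003] F [-0.3 -0.1 -1.8] w 0.0267 q [ 0.04 -0.09  1.64 -0.04  1.42 -1.3 ]
d mm [-16.3   0.8 -35.5] rot [-0.001  0.001 -0.001] 0.1
```

Call:
{"method": "apply_moves", "body": {
  "series": [
    [-6,0,-12,0,0,0,0],
    [-6,1,-12,0,0,0,0],
    [-4,0.5,-11,0,0,0,0],
    [0,0,0,0,0,0,0]
  ]
}}

```text
time: 19.7
ee_pos: [0.4988, 0.0636, 0.1524]
tcp_rot: [-1.569, -0.178, -0.224]
contact_force: [-0.8, -0.2, -1.7]
gripper_width: 0.0262
```

```bash
python3 - <<'E'
from h import *
back(.015)
E
```

```text
t 19.70 tcp [0.4988 0.0636 0.1524] app [ 0.173 -0.037 -0.984] jaw [0.222 0.975 0.002] F [-0.8 -0.2 -1.7] w 0.0262 q [ 0.04 -0.11  1.73 -0.05  1.35 -1.3 ]
d mm [-12.    3.7 -17.1] rot [0.    0.003 0.001] 0.2
```

Call:
{"method": "apply_moves", "body": {
  "series": [
    [-6,2,-8,0,0,0,0],
    [-7,2,-8,0,0,0,0],
    [0,0,0,0,0,0,0]
  ]
}}

```text
time: 20.0
ee_pos: [0.4857, 0.0676, 0.1371]
tcp_rot: [-1.568, -0.181, -0.225]
contact_force: [-0.3, 0.7, -1.2]
gripper_width: 0.0266
```

```bash
python3 - <<'E'
from h import *
back(.0)
E
```

```text
t 20.00 tcp [0.4857 0.0676 0.1371] app [ 0.176 -0.037 -0.984] jaw [0.222 0.975 0.003] F [-0.3  0.7 -1.2] w 0.0266 q [ 0.05 -0.13  1.78 -0.05  1.31 -1.28]
d mm [ -7.3   1.5 -14. ] rot [-0.     0.006  0.002] 0.4
```

Call:
{"method": "apply_moves", "body": {
  "series": [
    [-4,0.8,-6,0,0.006,0,0],
    [-3,0.7,-4.5,0,0,0,0],
    [-1.2,0.2,-1.6,0,0,0,0],
    [0,0,0,0,0,0,0]
  ]
}}

```text
time: 20.4
ee_pos: [0.4772, 0.0697, 0.1249]
tcp_rot: [-1.569, -0.177, -0.224]
contact_force: [-0.0, 0.6, -1.0]
gripper_width: 0.0265
```

```bash
python3 - <<'E'
from h import *
back(.0)
E
```

```text
t 20.40 tcp [0.4772 0.0697 0.1249] app [ 0.172 -0.037 -0.984] jaw [0.222 0.975 0.002] F [-0.   0.6 -1. ] w 0.0265 q [ 0.06 -0.14  1.81 -0.05  1.3  -1.28]
d mm [ 1.2 -0.6 -1.8] rot [-0.     0.002  0.001] 0.1
```

Now about 2 mm up the groove; I slide it down to the toe, then release.

Call:
{"method": "apply_moves", "body": {
  "series": [
    [1,-0.5,-1.2,0,0,0,0],
    [1.2,-0.3,-1.4,0,0,0,0],
    [0,0,0,0,0,0,0]
  ]
}}

```text
time: 20.7
ee_pos: [0.4789, 0.0692, 0.1237]
tcp_rot: [-1.568, -0.175, -0.224]
contact_force: [-0.6, -1.6, 0.1]
gripper_width: 0.0263
```

Call:
{"method": "apply_moves", "body": {
  "series": [
    [1.2,-0.3,-1.2,0,0,0,0],
    [0,0,0,0,0,0,0]
  ]
}}

```text
time: 20.9
ee_pos: [0.4791, 0.0693, 0.124]
tcp_rot: [-1.568, -0.173, -0.225]
contact_force: [-0.3, -0.5, -0.7]
gripper_width: 0.0265
```

```bash
python3 - <<'E'
from h import *
back(.0)
E
```

```text
t 20.90 tcp [0.4791 0.0693 0.124 ] app [ 0.168 -0.036 -0.985] jaw [0.222 0.975 0.003] F [-0.3 -0.5 -0.7] w 0.0265 q [ 0.06 -0.13  1.81 -0.05  1.3  -1.28]
d mm [-0.7 -0.2 -0.9] rot [-0.001 -0.002  0.001] 0.2
```

Call:
{"method": "apply_moves", "body": {
  "series": [
    [0,0,0,0,0,0,0.3],
    [0,0,0,0,0,0,0.7],
    [0,0,0,0,0,0,1],
    [0,0,0,0,0,0,1],
    [-1,0,8,0,0,0,1],
    [-5,1,28,0,0,0,1],
    [-8,2,45,0,0,0,1],
    [-20,2,40,0,0,0,1],
    [-20,0,20,0,0,0,1],
    [0,0,0,0,0,0,1]
  ]
}}

```text
time: 21.9
ee_pos: [0.4237, 0.0738, 0.2717]
tcp_rot: [-1.567, -0.176, -0.225]
contact_force: [0.8, 0.2, 0.6]
gripper_width: 0.0855
```

```bash
python3 - <<'E'
from red import *
from cell import r
st();s,d=wrist("w9");seated(d);red(d,"w9")
t=r.get_image("top");P=cloud(t)
for n,(x,y) in dict(cap0=(429,303),cap1=(452,345),tin=(638,352),bottle=(431,212)).items():print(n,P[int(y*.64),int(x*.64)].round(3))
c=r.get_image("scene")["color"]
cv2.imwrite("pics/f9.png",np.hstack([cv2.resize(c[110:250,225:325,::-1],(428,600)),cv2.resize(d["color"][:,120:360,::-1],(372,600))]))
E
```

```text
t 21.90 tcp [0.4237 0.0738 0.2717] app [ 0.171 -0.036 -0.985] jaw [0.223 0.975 0.003] F [0.8 0.2 0.6] w 0.0855 q [ 0.08 -0.31  1.66 -0.05  1.62 -1.27]
handle n 1226 along [0.0994 0.1954] x [-0.0099  0.0145]
 0.10 top z 0.0099 xmid 0.0017
 0.12 top z 0.0118 xmid 0.0014
 0.14 top z 0.0120 xmid 0.0020
 0.16 top z 0.0115 xmid 0.0022
 0.18 top z 0.0045 xmid 0.0026
shaft top [0.0016 0.0593 0.0035] 40
w9 n 17 depth [33.9 33.4 33.  32.8] px rel mouth [ 6.3 -1.8]
cap0 [ 0.574 -0.016  0.032]
cap1 [ 0.486 -0.06   0.032]
tin [ 0.455 -0.412  0.075]
bottle [ 0.711 -0.024  0.201]
```

View pics/f9.png

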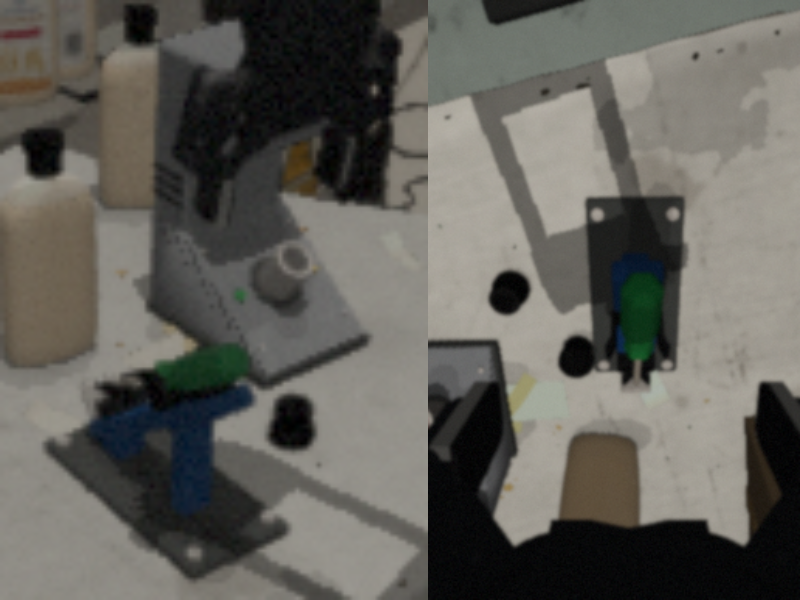

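The driver lies in the groove between the cheeks. Its butt is at 195 mm and its top is 12 mm above the centre line, as after the first laying. The bystanders haven't moved and the gripper is clear, so I'm handing in.

```bash
python3 -c "
from cell import r
print(r.finish_job())"
```

```text
the job is handed in; nothing more can be done
None
```

The job is done and handed in at about 22 s on the robot's clock, against the 59 s limit. I laid the green screwdriver nearest the stand in it and let go. I took it again at 45° to its axis and pushed the plunger to its stop, then laid it back the same way and let go.

**Last checks:**
- **Plunger:** the red face went from 27.4 to 35.8 mm below the tube's rim, where home is 36 mm. The push ended on a solid stop at about 27 N.
- **Driver:** it is back in the stand, with its butt 195 mm up the groove (196 mm expected) and its handle top 12 mm above the centre line. I saw its tip on the toe plate only after the first laying. The second time I checked by the butt position and the picture.
- **Bystanders:** both caps, the bottle and the tin are within depth noise (3 mm or less) of where they were. The gripper is open and clear of everything.

**Disagreements:**
- **Tip depth:** the arm's own position put the tip 30 mm deep at the stop, about 6 mm short of home. I put that down to offsets in my mouth and seat estimates, because the depth images and the hard stop both say home.
- **Sideways position:** the driver in the stand measured 2 mm to one side in one wrist view and 2 mm to the other in the half-turned view. That looks like camera calibration error.

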